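# Line up the coffee tins by height on the counter display

## Robot

A 7-joint arm with a two-finger parallel gripper is mounted at the origin on the work surface. World frame = base frame: x ahead of the robot, y to its left, z up, the work surface at z = 0. Lengths are in mm, angles in rad, forces in N, time in s.
With the tool pointing down it reaches from about 425 to 950 mm from the base axis. Payload 4.7 kg.
Tool frame: the origin (TCP) lies on the centre line of the jaws, within the pads' length; the fingertips stand 25 mm ahead of it and the grasp point (between the pads) lies 6 mm ahead of it (ctrl.nose_length is the distance from the TCP to the fingertips, in mm); z points along the fingers, y is the line along which they close (so a half turn about z gives the same grasp; the last joint's range is limited). The gripper opens to 85 mm and grips with 20 to 120 N. Pads are 22 mm wide; open, the fingers measure 114 mm over their backs; the gripper's body (76 mm by 85 mm) begins 54 mm behind the grasp point. The pads swing forward as they close: fully open they stand 13 mm farther back than shut.
Start: joints at [-1.284, 0.469, -0.049, 1.532, 0.024, 1.141, -0.082], TCP at [209.599, 641.649, 256.335] pointing down, gripper open.
Joint ranges: [-2.59, 2.59], [-0.33, 1.99], [-1.39, 1.29], [0.1, 2.45], [-1.04, 4.18], [0.21, 1.99], [-2.66, 2.66]. Speed limits (rad/s): [2.57, 2.57, 3.14, 3.14, 3.14, 3.14, 3.14].

## Interface

Orientations are given as a rotation vector (axis times angle).
In Python, from station import ctrl gives the robot as it stands. The module is installed in compiled form; this text tells all that it offers.
- The arm moves only by the tool send_rows, never from a script. Its argument "targets" is a list of rows, each a list of 7 numbers: the turn, a rotation vector about the tool's x, y, z in degrees, then the shift along the tool's x, y, z in cm, then the finger opening in cm, from 0 to 8.54. A call has 1 to 10 rows; each row shifts and turns the commanded pose from where the row before left it, along the tool's axes as they then stand; what a row does not reach is not made up. A row lasts 1/10 s, in which the tool goes at most 50 mm and 8.59 degrees, less where a joint would pass 70% of its speed; a pose out of reach is approached as far as the arm can. A call with a gripper value outside its range is refused whole. The fingers move at their own pace and stop on an object; the grip force is fixed at half the most. Time passes only in rows, so rows that do not move let the fingers close. It gives the time, the measured TCP pose, the force, the opening and the grip force at its end, in the units of the state.
- ctrl.get_obs(): the state, without advancing time (a new reading comes with each control period).
- ctrl.camera(name): name is "scene" or "top" or "wrist"; returns the picture (400x640x3 uint8, red, green, blue); there is no depth.
- ctrl.calibration(name): a dict with "mtx" (3x3 intrinsics, pixels), "position" and "orientation" of the camera in the world; the wrist camera has in their place "T_tool_cam" (4x4, takes a point from camera to tool coordinates, whose origin is the TCP and whose axes are the flange's). Camera axes: x right, y down, z forward; pixel columns grow to the right and rows downward; lengths in mm; the calibration is good to about 2 mm. A picture is of the moment at which its call begins: read the wrist's pose just before it. calibration takes no time and is no camera call.
- ctrl.close_job(): hands the job in; it is judged then, once.
The state is a dict: "t": time; "q": joint angles; "dq": joint speeds; "tau": joint torques, N m; "tool_pos": TCP position; "ee_rot": TCP orientation; "force": force on the tool from outside, world axes, zero at the start; "torque": the same for the moment, N m; "width": finger opening in mm; "grasp_force": force on a finger pad.
Only numpy, scipy, OpenCV 4.12 (cv2) and the standard library are available. Lean on these libraries where they do the work, as an engineer would, in place of code of your own. Each camera call takes 0.05 s, during which the arm holds its last target. There are 200 camera calls.

## Task

Set the four coffee tins on the wooden display board, one upright on the middle of each round black mark, in order of height: the tallest on the mark next to the flower vase and each next one shorter, so that the shortest ends beside the potted succulent. Set each down gently rather than dropping it, do not tip any tin over, and leave the vase and the succulent where they stand.

Things in the scene. Friction and masses are not known exactly. Their poses are not given: they have to be found in the camera images.
- tin_blue: loose closed coffee tin, blue, a plain upright cylinder 58 mm in diameter and 70 mm tall with thin bright steel bands and a flat top, 0.1 to 0.45 kg; starts standing on the black counter, between the robot and the board. Origin at the centre of its underside, z up along its axis; its yaw means nothing.
- tin_orange: loose closed coffee tin, orange, a plain upright cylinder 58 mm in diameter and 90 mm tall with thin bright steel bands and a flat top, 0.1 to 0.45 kg; starts standing on the black counter, between the robot and the board. Origin at the centre of its underside, z up along its axis; its yaw means nothing.
- tin_green: loose closed coffee tin, green, a plain upright cylinder 58 mm in diameter and 110 mm tall with thin bright steel bands and a flat top, 0.1 to 0.45 kg; starts standing on the black counter, between the robot and the board. Origin at the centre of its underside, z up along its axis; its yaw means nothing.
- tin_white: loose closed coffee tin, white, a plain upright cylinder 58 mm in diameter and 130 mm tall with thin bright steel bands and a flat top, 0.1 to 0.45 kg; starts standing on the black counter, between the robot and the board. Origin at the centre of its underside, z up along its axis; its yaw means nothing.
- mark_1: round black mark 68 mm across with a brass dot in the middle, at the board's left (+y) end; one of four alike, in a row at 95 mm spacing on a fixed pale wooden display board (90 mm deep, 580 long, 20 high). Origin: centre of the mark, on the board's upper face, 20 mm above the counter; z up, y along the row to the left, x across the board away from the robot.
- mark_2: round black mark 68 mm across with a brass dot in the middle, second from the left; one of four alike, in a row at 95 mm spacing on a fixed pale wooden display board (90 mm deep, 580 long, 20 high). Origin: centre of the mark, on the board's upper face, 20 mm above the counter; z up, y along the row to the left, x across the board away from the robot.
- mark_3: round black mark 68 mm across with a brass dot in the middle, third from the left; one of four alike, in a row at 95 mm spacing on a fixed pale wooden display board (90 mm deep, 580 long, 20 high). Origin: centre of the mark, on the board's upper face, 20 mm above the counter; z up, y along the row to the left, x across the board away from the robot.
- mark_4: round black mark 68 mm across with a brass dot in the middle, at the board's right (-y) end; one of four alike, in a row at 95 mm spacing on a fixed pale wooden display board (90 mm deep, 580 long, 20 high). Origin: centre of the mark, on the board's upper face, 20 mm above the counter; z up, y along the row to the left, x across the board away from the robot.
- vase: white ceramic vase with orange and yellow flowers, 62 mm across, 165 mm high with the flowers (the flowers spread to 70 mm), 0.4 kg; it tells at which end the tallest tin belongs. It stands loose on one end of the display board, its centre about 102 mm beyond the nearest mark; which end, left or right, differs from start to start. Origin at the centre of its underside.
- plant: small succulent in a grey metal pot, 66 mm across, about 95 mm high with its leaves, 0.35 kg. At the other end from the vase, it stands loose on one end of the display board, its centre about 102 mm beyond the nearest mark; which end, left or right, differs from start to start. Origin at the centre of its underside.
There are look-alikes about, which are no part of the job. What is shaped like the vase but pink or purple is not meant.

How it is judged:
By the outcome, as a careful person would: the job done as asked, in the order asked, and still so for the second after the job is handed in, with the robot touching nothing.
It also fails if it takes over 96 s, if anything falls off the work surface, if the arm or the gripper's body presses on something with over 40 N, if the wrist force passes 120 N, or if a joint passes its speed limit or range.

## Working session

There is one attempt and no reset: what is moved stays moved. The work goes in short steps, Python scripts to look and compute and a tool call to move; the robot and the scene stay as the last step left them, time stands still between calls to the robot, and variables do not carry over. Pictures are saved under pics/ and viewed, at most 14 in all, crops included, and the job is handed in when it is done.

Besides the shell and the picture viewer there is one more tool, called after "Request:" by a JSON object that holds its "api" and its "payload", one argument or row to a line. send_rows: Moves the arm, as the interface text tells. Its arguments: {"type":"object","properties":{"targets":{"type":"array","items":{"type":"array","items":{"type":"number"}}}},"required":["targets"]}

```bash
mkdir -p pics; python3 - <<'E'
from station import ctrl
import cv2,numpy as np
np.set_printoptions(precision=4,suppress=True)
for n in("scene","top"):
    im=ctrl.camera(n);cv2.imwrite(f"pics/{n}0.png",im[:,:,::-1]);print(n,ctrl.calibration(n))
print(ctrl.calibration("wrist"));o=ctrl.get_obs();print(o)
E
```

```text
scene {'mtx': array([[383.9515,   0.    , 321.4669],
       [  0.    , 383.9515, 195.703 ],
       [  0.    ,   0.    ,   1.    ]]), 'position': array([966.0485, 557.8802, 708.6319]), 'orientation': array([-0.7691, -2.6438,  0.9961])}
top {'mtx': array([[460.8127,   0.    , 317.6998],
       [  0.    , 460.8127, 198.5811],
       [  0.    ,   0.    ,   1.    ]]), 'position': array([518.8767,  58.5253, 998.4261]), 'orientation': array([-2.2009,  2.1876, -0.1083])}
{'mtx': array([[340.8762,   0.    , 319.2039],
       [  0.    , 340.8762, 195.1755],
       [  0.    ,   0.    ,   1.    ]]), 'T_tool_cam': array([[  -0.    ,   -0.9608,   -0.2772,   69.0015],
       [   1.    ,    0.    ,   -0.0003,    0.0271],
       [   0.0003,   -0.2772,    0.9608, -117.6636],
       [   0.    ,    0.    ,    0.    ,    1.    ]])}
{'t': 0.1, 'q': array([-1.2839,  0.4694, -0.0486,  1.5336,  0.0241,  1.141 , -0.0823]), 'dq': array([ 0.002 , -0.0015,  0.0001, -0.0023, -0.0003, -0.001 , -0.0007]), 'tau': array([  0.0009, -51.1516,  -0.0468, -23.8387,   0.0108,   0.0044,
         0.    ]), 'tool_pos': array([209.4653, 641.168 , 255.3528]), 'ee_rot': array([-0.4939, -3.1023,  0.0028]), 'force': array([-0.2638, -1.1442,  0.4725]), 'torque': array([0.0288, 0.0189, 0.037 ]), 'grasp_force': 0.0, 'width': 85.39097279792465}
```

View pics/top0.png

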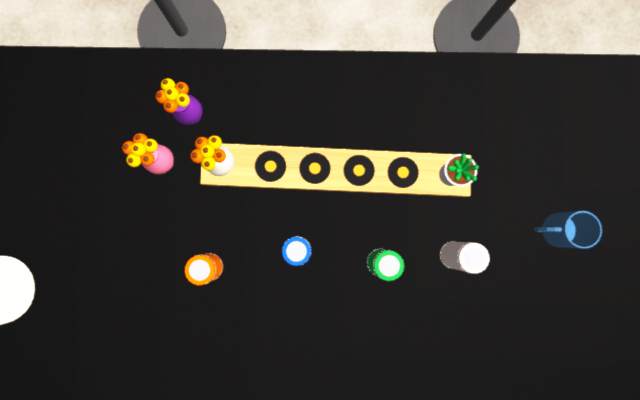

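View pics/scene0.png

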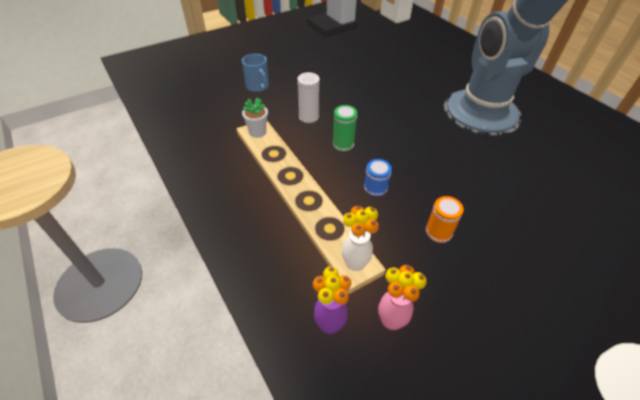

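Top view: the white vase (215,158) is on the board's left end, and the succulent (460,170) on the right. The pink (157,158) and purple (187,108) look-alikes stand off the board. The tins are orange (200,269), blue (296,250), green (388,265) and white (473,258); the marks run from (270,166) to (403,172). The white one fits the description of the vase, and I'll confirm that in a crop.

```bash
cat > h.py <<'E'
import cv2,numpy as np
from scipy.spatial.transform import Rotation as R
from station import ctrl
np.set_printoptions(precision=1,suppress=True)
def cast(n,uv,z):
    c=ctrl.calibration(n);d=R.from_rotvec(c["orientation"]).apply(np.linalg.inv(c["mtx"])@[uv[0],uv[1],1])
    return c["position"]+d*(z-c["position"][2])/d[2]
def blobs(mask,amin=60):
    n,_,s,c=cv2.connectedComponentsWithStats(mask.astype(np.uint8))
    return [(c[i],s[i][4],s[i][:4]) for i in range(1,n) if s[i][4]>amin]
def tool(o):return R.from_rotvec(o["ee_rot"]).as_matrix()
E
python3 - <<'E'
from h import *
im=cv2.imread("pics/top0.png");hsv=cv2.cvtColor(im,cv2.COLOR_BGR2HSV)
w=(hsv[...,1]<40)&(hsv[...,2]>225);w[:220]=0;w[:,:100]=0
for c,a,s in blobs(w):
    print("top",c,a,s,[cast("top",c,h)[:2] for h in(70,90,110,130)])
b=(hsv[...,0]>15)&(hsv[...,0]<32)&(hsv[...,1]>150)&(hsv[...,2]>150);b[:,:250]=0
for c,a,s in blobs(b,50):print("dot",c,a,cast("top",c,20)[:2])
cv2.imwrite("pics/crop.png",cv2.resize(im[60:290,100:500],None,fx=2,fy=2,interpolation=cv2.INTER_CUBIC))
o=ctrl.get_obs();print(tool(o))
E
```

```text
top [296.  250.9] 301 [286 241  20  20] [array([483.6,  79.9]), array([484.4,  79.5]), array([485.1,  79. ]), array([485.9,  78.5])]
top [473.8 257.6] 719 [459 243  30  30] [array([ 471.7, -278.7]), array([ 472.7, -271.4]), array([ 473.8, -264.1]), array([ 474.8, -256.9])]
top [388.8 265.2] 338 [379 255  21  21] [array([ 455.9, -106.5]), array([ 457.2, -102.9]), array([458.6, -99.4]), array([459.9, -95.8])]
top [199.  269.6] 319 [189 260  21  20] [array([445.9, 272. ]), array([447.5, 267.4]), array([449. , 262.8]), array([450.6, 258.2])]
dot [270.2 165.8] 110 [662.1 137.6]
dot [314.5 167.9] 111 [658.5  43. ]
dot [358.7 169.9] 108 [654.9 -51.8]
dot [402.7 171.9] 108 [ 651.4 -146.6]
[[-1.   0.3 -0. ]
 [ 0.3  1.  -0. ]
 [-0.  -0.  -1. ]]
```

View pics/crop.png

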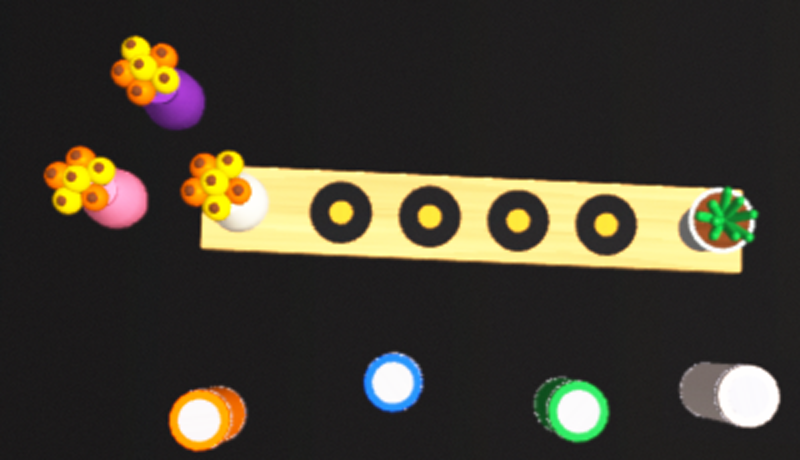

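The crop confirms it: the white vase (pixel 232,195 in the crop) is on the board's left end, and the pink and purple ones are off the board. So white goes on mark 1, green on 2, orange on 3 and blue on 4.

First I turn the tool so its x axis points along world +y.

Request:
{"api": "send_rows", "payload": {
  "targets": [
    [0,0,8,0,0,0,8.5],
    [0,0,8,0,0,0,8.5],
    [0,0,8,0,0,0,8.5],
    [0,0,8,0,0,0,8.5],
    [0,0,8,0,0,0,8.5],
    [0,0,8,0,0,0,8.5],
    [0,0,8,0,0,0,8.5],
    [0,0,8,0,0,0,8.5],
    [0,0,7.9,0,0,0,8.5],
    [0,0,0,0,0,0,8.5]
  ]
}}

```text
t: 1.1
tool_pos: [209.3, 641.4, 255.7]
ee_rot: [2.22, 2.222, -0.001]
force: [0.5, -0.2, 0.1]
width: 84.8
grasp_force: 0.0
```

Request:
{"api": "send_rows", "payload": {
  "targets": [
    [0,0,0,-2,1.3,0,8.5],
    [0,0,0,-4,2.5,0,8.5],
    [0,0,0,-4,2.5,0,8.5],
    [0,0,0,-4,2.5,0,8.5],
    [0,0,0,-4,2.5,0,8.5],
    [0,0,0,-4,2.5,0,8.5],
    [0,0,0,-4,2.5,0,8.5],
    [0,0,0,-4,2.5,0,8.5],
    [0,0,0,-4,2.5,0,8.5],
    [0,0,0,-2,1.3,0,8.5]
  ]
}}

```text
t: 2.1
tool_pos: [437.7, 277.1, 256.5]
ee_rot: [2.223, 2.218, -0.0]
force: [0.7, 0.3, -0.3]
width: 85.1
grasp_force: 0.0
```

```bash
cat >> h.py <<'E'
T=dict(blue=(483.6,79.9,70),orange=(447.5,267.4,90),green=(458.6,-99.4,110),white=(474.8,-256.9,130))
M=[(662.1,137.6),(658.5,43.0),(654.9,-51.8),(651.4,-146.6)]
def go(x,y,z):
    o=ctrl.get_obs();r=tool(o);print("t %.1f"%o["t"],"pos",o["tool_pos"],"cm in tool axes",np.round(r.T@(np.array([x,y,z])-o["tool_pos"])/10,2),
     "turn deg",np.degrees((R.from_matrix(r).inv()*R.from_matrix([[0,1,0],[1,0,0],[0,0,-1]])).as_rotvec()),"F",o["force"],"w %.1f g %.1f"%(o["width"],o["grasp_force"]))
E
python3 -c "
from h import *
go(447.5,267.4,65+6)"
```

```text
t 2.1 pos [437.7 277.1 256.5] cm in tool axes [-0.9  1.  18.6] turn deg [ 0.   0.1 -0.1] F [ 0.7  0.3 -0.3] w 85.1 g 0.0
```

Request:
{"api": "send_rows", "payload": {
  "targets": [
    [0,0,0,-0.5,0.5,2,8.5],
    [0,0,0,-0.4,0.5,3,8.5],
    [0,0,0,0,0,2,8.5],
    [0,0,0,0,0,0,8.5],
    [0,0,0,0,0,0,8.5]
  ]
}}

```text
t: 2.6
tool_pos: [445.7, 272.8, 186.5]
ee_rot: [2.219, 2.224, -0.0]
force: [-0.1, 0.0, 1.3]
width: 84.8
grasp_force: 0.0
```

```bash
python3 - <<'E'
from h import *
go(447.5,267.4,65+6)
o=ctrl.get_obs();im=ctrl.camera("wrist");cv2.imwrite("pics/w0.png",im[:,:,::-1])
c=ctrl.calibration("wrist");K=c["mtx"];Tc=c["T_tool_cam"]
hsv=cv2.cvtColor(im,cv2.COLOR_RGB2HSV);w=(hsv[...,1]<40)&(hsv[...,2]>200)
for u,a,s in blobs(w,200):
    d=tool(o)@Tc[:3,:3]@np.linalg.inv(K)@[u[0],u[1],1];p=o["tool_pos"]+tool(o)@Tc[:3,3]
    print(u,a,s,p+d*(90-p[2])/d[2])
E
```

```text
t 2.6 pos [445.7 272.8 186.5] cm in tool axes [-0.5  0.2 11.6] turn deg [-0.   0.   0.1] F [-0.1  0.   1.3] w 84.8 g 0.0
[322.7 212.9] 2670 [293 185  60  57] [449.3 268.6  90. ]
[611.  266.8] 1243 [571 254  69  29] [650.3 229.3  90. ]
```

View pics/w0.png

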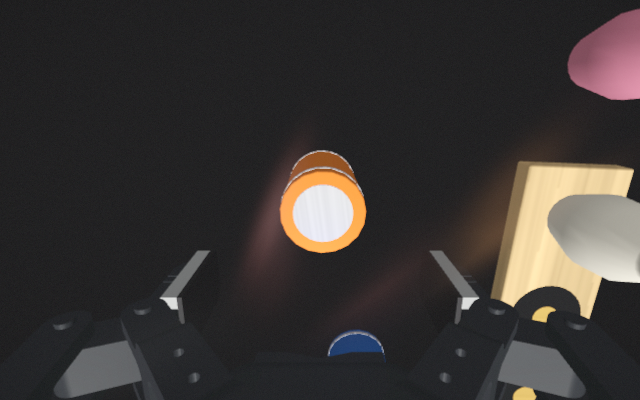

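The wrist view shows the orange lid at (323,213). It casts to (449,269), which agrees with the top view to 2 mm. Next: descend and grip.

Request:
{"api": "send_rows", "payload": {
  "targets": [
    [0,0,0,-0.5,0.3,2,8.5],
    [0,0,0,0,0,4,8.5],
    [0,0,0,0,0,3,8.5],
    [0,0,0,0,0,2,8.5],
    [0,0,0,0,0,0.5,8.5],
    [0,0,0,0,0,0,6.5],
    [0,0,0,0,0,0,5],
    [0,0,0,0,0,0,4],
    [0,0,0,0,0,0,4],
    [0,0,0,0,0,0,4]
  ]
}}

```text
t: 3.65
tool_pos: [449.4, 268.5, 73.1]
ee_rot: [-2.221, -2.222, -0.005]
force: [-1.3, 0.5, 6.3]
width: 57.1
grasp_force: 63.4
```

```bash
python3 -c "
from h import *
go(654.9,-51.8,256)"
```

```text
t 3.6 pos [449.4 268.5  73.1] cm in tool axes [-32.   20.6 -18.3] turn deg [ 0.1 -0.1  0. ] F [-1.3  0.5  6.3] w 57.1 g 63.4
```

Request:
{"api": "send_rows", "payload": {
  "targets": [
    [0,0,0,0,0,-1,4],
    [0,0,0,0,0,-3,4],
    [0,0,0,0,0,-4,4],
    [0,0,0,0,0,-4,4],
    [0,0,0,0,0,-4,4],
    [0,0,0,-0.5,0.3,-2,4],
    [0,0,0,-1.5,1,0,4],
    [0,0,0,-2.5,1.6,0,4],
    [0,0,0,-3,2,0,4],
    [0,0,0,-3,2,0,4]
  ]
}}

```text
t: 4.65
tool_pos: [517.8, 161.7, 252.1]
ee_rot: [-2.22, -2.223, -0.002]
force: [0.7, 1.0, -1.9]
width: 57.0
grasp_force: 64.6
```

Request:
{"api": "send_rows", "payload": {
  "targets": [
    [0,0,0,-3.2,2,0,4],
    [0,0,0,-3.2,2,0,4],
    [0,0,0,-3.2,2,0,4],
    [0,0,0,-3.2,2,0,4],
    [0,0,0,-3,2,0,4],
    [0,0,0,-2.5,1.5,0,4],
    [0,0,0,-1.5,1.2,0,4],
    [0,0,0,-1,0.7,0,4],
    [0,0,0,0,0,0,4],
    [0,0,0,0,0,0,4]
  ]
}}

```text
t: 5.65
tool_pos: [651.2, -44.2, 251.3]
ee_rot: [-2.219, -2.222, -0.0]
force: [-0.1, 1.4, -1.3]
width: 56.8
grasp_force: 64.6
```

```bash
python3 -c "
from h import *
go(654.9,-51.8,93.5)"
```

```text
t 5.7 pos [651.2 -44.2 251.3] cm in tool axes [-0.8  0.4 15.8] turn deg [-0.  -0.1  0.1] F [-0.1  1.4 -1.3] w 56.8 g 64.6
```

```bash
cat >> h.py <<'E'
def wcast(mask,z,amin=60):
    pass
def wrist(name=None):
    o=ctrl.get_obs();im=ctrl.camera("wrist")
    if name:cv2.imwrite(f"pics/{name}.png",im[:,:,::-1])
    c=ctrl.calibration("wrist");Tc=c["T_tool_cam"];r=tool(o)
    def f(u,z):
        d=r@Tc[:3,:3]@np.linalg.inv(c["mtx"])@[u[0],u[1],1];p=o["tool_pos"]+r@Tc[:3,3];return (p+d*(z-p[2])/d[2])[:2]
    return cv2.cvtColor(im,cv2.COLOR_RGB2HSV),f
E
sed -i '/def wcast/,+1d' h.py
python3 - <<'E'
from h import *
h,f=wrist("w1")
b=(h[...,0]>15)&(h[...,0]<32)&(h[...,1]>150)&(h[...,2]>130)
for u,a,s in blobs(b,60):print(u,a,s,f(u,20))
E
```

```text
(no output)
```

View pics/w1.png

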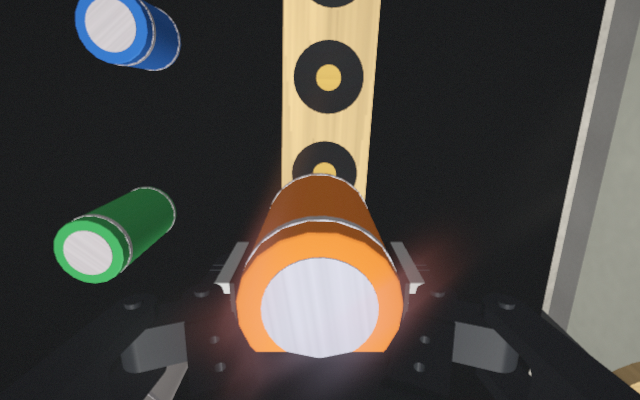

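The tin hangs upright. The brass dot of a visible mark is at (328.5,77), the blue lid at (110,24) and the green lid at (88,253).

```bash
python3 - <<'E'
from h import *
_,f=wrist()
print(f((328.5,77),20),f((110,24),70),f((88,253),110))
E
```

```text
[661.1  45. ] [485.2  82. ] [460.2 -98.6]
```

Request:
{"api": "send_rows", "payload": {
  "targets": [
    [0,0,0,-0.3,0.2,1,4],
    [0,0,0,-0.4,0.3,3,4],
    [0,0,0,0,0,4,4],
    [0,0,0,0,0,3,4],
    [0,0,0,0,0,2,4],
    [0,0,0,0,0,1,4],
    [0,0,0,0,0,0,4],
    [0,0,0,0,0,0,4]
  ]
}}

```text
t: 6.55
tool_pos: [657.3, -52.3, 112.1]
ee_rot: [2.22, 2.221, 0.002]
force: [0.7, -0.1, -1.1]
width: 56.8
grasp_force: 64.6
```

```bash
python3 -c "
from h import *
go(656.1,-50.8,93.1)"
```

```text
t 6.5 pos [657.3 -52.3 112.1] cm in tool axes [ 0.1 -0.1  1.9] turn deg [0.1 0.  0. ] F [ 0.7 -0.1 -1.1] w 56.8 g 64.6
```

Request:
{"api": "send_rows", "payload": {
  "targets": [
    [0,0,0,0.1,-0.1,0.5,4],
    [0,0,0,0,0,0.5,4],
    [0,0,0,0,0,0.3,4],
    [0,0,0,0,0,0.2,4],
    [0,0,0,0,0,0.1,4],
    [0,0,0,0,0,0.1,4],
    [0,0,0,0,0,0,4],
    [0,0,0,0,0,0,4]
  ]
}}

```text
t: 7.35
tool_pos: [655.8, -51.3, 94.3]
ee_rot: [2.221, 2.221, 0.0]
force: [0.4, -0.7, -1.7]
width: 57.1
grasp_force: 64.6
```

Request:
{"api": "send_rows", "payload": {
  "targets": [
    [0,0,0,0,0,0.1,4],
    [0,0,0,0,0,0,4],
    [0,0,0,0,0,0,4]
  ]
}}

```text
t: 7.65
tool_pos: [655.8, -51.3, 93.3]
ee_rot: [2.221, 2.221, 0.0]
force: [-0.9, 0.2, -1.5]
width: 56.9
grasp_force: 64.6
```

Request:
{"api": "send_rows", "payload": {
  "targets": [
    [0,0,0,0,0,0.1,4],
    [0,0,0,0,0,0,4],
    [0,0,0,0,0,0,4]
  ]
}}

```text
t: 7.95
tool_pos: [655.7, -51.4, 93.2]
ee_rot: [-2.221, -2.221, -0.001]
force: [-3.2, -0.1, 6.5]
width: 57.0
grasp_force: 64.9
```

Contact felt at the expected height. Releasing, then on to blue.

Request:
{"api": "send_rows", "payload": {
  "targets": [
    [0,0,0,0,0,0,5.9],
    [0,0,0,0,0,0,6.5],
    [0,0,0,0,0,0,7.5],
    [0,0,0,0,0,0,8.5],
    [0,0,0,0,0,-1,8.5],
    [0,0,0,0,0,-3,8.5],
    [0,0,0,0,0,-4,8.5],
    [0,0,0,0.2,-0.1,-3,8.5],
    [0,0,0,1,-1,0,8.5],
    [0,0,0,2,-3,0,8.5]
  ]
}}

```text
t: 8.95
tool_pos: [616.4, -20.6, 204.0]
ee_rot: [2.221, 2.216, 0.004]
force: [-0.6, 1.1, -0.4]
width: 85.1
grasp_force: 0.0
```

Request:
{"api": "send_rows", "payload": {
  "targets": [
    [0,0,0,3,-4,0,8.5],
    [0,0,0,3,-4,0,8.5],
    [0,0,0,3,-3,0,8.5],
    [0,0,0,1,-2,0,8.5],
    [0,0,0,0,0,0,8.5],
    [0,0,0,0,0,0,8.5]
  ]
}}

```text
t: 9.55
tool_pos: [484.6, 80.8, 202.6]
ee_rot: [2.22, 2.222, 0.001]
force: [-0.2, 0.4, -0.4]
width: 85.3
grasp_force: 0.0
```

```bash
python3 -c "
from h import *
go(484.5,81,53)
h,f=wrist()
for u,a,s in blobs((h[...,1]<40)&(h[...,2]>180),800):print(u,a,s,f(u,70))"
```

```text
t 9.6 pos [484.6  80.8 202.6] cm in tool axes [ 0. -0. 15.] turn deg [ 0.  -0.   0.1] F [-0.2  0.4 -0.4] w 85.3 g 0.0
[318.6 192. ] 2061 [293 167  52  51] [485.6  81.1]
```

Request:
{"api": "send_rows", "payload": {
  "targets": [
    [0,0,0,0,0.1,2,8.5],
    [0,0,0,0,0,4,8.5],
    [0,0,0,0,0,4,8.5],
    [0,0,0,0,0,3,8.5],
    [0,0,0,0,0,2,8.5],
    [0,0,0,0,0,0,6.5],
    [0,0,0,0,0,0,5],
    [0,0,0,0,0,0,4],
    [0,0,0,0,0,0,4],
    [0,0,0,0,0,0,4]
  ]
}}

```text
t: 10.6
tool_pos: [486.2, 80.9, 53.1]
ee_rot: [2.221, 2.221, 0.002]
force: [-0.1, -1.0, -0.4]
width: 57.0
grasp_force: 63.9
```

```bash
python3 -c "
from h import *
go(652.6,-145.6,200)"
```

```text
t 10.6 pos [486.2  80.9  53.1] cm in tool axes [-22.6  16.7 -14.7] turn deg [ 0.1 -0.   0. ] F [-0.1 -1.  -0.4] w 57.0 g 63.9
```

Request:
{"api": "send_rows", "payload": {
  "targets": [
    [0,0,0,0,0,-1,4],
    [0,0,0,0,0,-3,4],
    [0,0,0,0,0,-4,4],
    [0,0,0,0,0,-4,4],
    [0,0,0,-0.6,0.5,-3,4],
    [0,0,0,-2,1.5,-1,4],
    [0,0,0,-3,2.2,0,4],
    [0,0,0,-3,2.2,0,4],
    [0,0,0,-3,2.2,0,4],
    [0,0,0,-3,2.2,0,4]
  ]
}}

```text
t: 11.6
tool_pos: [594.2, -66.3, 213.3]
ee_rot: [2.221, 2.222, 0.001]
force: [0.4, 0.0, -1.1]
width: 57.0
grasp_force: 64.3
```

Request:
{"api": "send_rows", "payload": {
  "targets": [
    [0,0,0,-3,2.3,0,4],
    [0,0,0,-3,2.2,0,4],
    [0,0,0,-1.5,1.1,0,4],
    [0,0,0,-0.5,0.3,0,4],
    [0,0,0,0,0,0,4],
    [0,0,0,0,0,2,4],
    [0,0,0,0,0,4,4],
    [0,0,0,0,0,3,4],
    [0,0,0,0,0,0,4],
    [0,0,0,0,0,0,4]
  ]
}}

```text
t: 12.6
tool_pos: [652.6, -143.9, 122.9]
ee_rot: [-2.219, -2.223, -0.0]
force: [-0.0, -1.0, -0.5]
width: 57.1
grasp_force: 64.4
```

```bash
python3 -c "
from h import *
go(652.6,-145.6,73.1)"
```

```text
t 12.6 pos [ 652.6 -143.9  122.9] cm in tool axes [-0.2 -0.   5. ] turn deg [-0.  -0.   0.1] F [-0.  -1.  -0.5] w 57.1 g 64.4
```

Request:
{"api": "send_rows", "payload": {
  "targets": [
    [0,0,0,-0.2,0,1,4],
    [0,0,0,0,0,1.5,4],
    [0,0,0,0,0,1,4],
    [0,0,0,0,0,0.6,4],
    [0,0,0,0,0,0.3,4],
    [0,0,0,0,0,0.2,4],
    [0,0,0,0,0,0.2,4],
    [0,0,0,0,0,0.1,4],
    [0,0,0,0,0,0,4],
    [0,0,0,0,0,0,4]
  ]
}}

```text
t: 13.6
tool_pos: [652.8, -147.3, 73.5]
ee_rot: [2.221, 2.221, 0.0]
force: [-0.2, -0.9, -0.9]
width: 57.1
grasp_force: 64.4
```

Request:
{"api": "send_rows", "payload": {
  "targets": [
    [0,0,0,0,0,0.1,4],
    [0,0,0,0,0,0,4],
    [0,0,0,0,0,0,4]
  ]
}}

```text
t: 13.9
tool_pos: [653.0, -147.3, 72.8]
ee_rot: [2.221, 2.221, 0.001]
force: [-0.2, 0.2, 3.3]
width: 57.2
grasp_force: 64.6
```

Request:
{"api": "send_rows", "payload": {
  "targets": [
    [0,0,0,0,0,0,5.9],
    [0,0,0,0,0,0,6.5],
    [0,0,0,0,0,0,7.5],
    [0,0,0,0,0,0,8.5],
    [0,0,0,0,0,-1,8.5],
    [0,0,0,0,0,-3,8.5],
    [0,0,0,0,0,-4,8.5],
    [0,0,0,0,0,-4,8.5],
    [0,0,0,0.3,-1.4,-2,8.5],
    [0,0,0,0.5,-3,0,8.5]
  ]
}}

```text
t: 14.9
tool_pos: [611.9, -140.3, 216.9]
ee_rot: [2.215, 2.216, 0.008]
force: [-0.6, 0.2, -0.2]
width: 85.0
grasp_force: 0.0
```

Request:
{"api": "send_rows", "payload": {
  "targets": [
    [0,0,0,1,-4,0,8.5],
    [0,0,0,1,-4,0,8.5],
    [0,0,0,1,-4,0,8.5],
    [0,0,0,1,-3,0,8.5],
    [0,0,0,0,0,0,8.5],
    [0,0,0,0,0,0,8.5]
  ]
}}

```text
t: 15.5
tool_pos: [459.0, -99.3, 213.3]
ee_rot: [2.22, 2.221, 0.004]
force: [0.7, 0.0, 1.3]
width: 84.8
grasp_force: 0.0
```

```bash
python3 -c "
from h import *
go(459.4,-99,90)
h,f=wrist()
for u,a,s in blobs((h[...,1]<40)&(h[...,2]>180),800):print(u,a,s,f(u,110))"
```

```text
t 15.5 pos [459.  -99.3 213.3] cm in tool axes [ 0.   0.  12.3] turn deg [ 0.1 -0.   0. ] F [0.7 0.  1.3] w 84.8 g 0.0
[618.9 133.8] 2356 [594 102  46  62] [653.3 -52.1]
[318.7 202.6] 2612 [290 175  59  56] [460.2 -98.3]
[569.5 253.6] 1905 [544 230  52  48] [ 638.6 -136.3]
```

Request:
{"api": "send_rows", "payload": {
  "targets": [
    [0,0,0,0.1,0.1,2,8.5],
    [0,0,0,0,0,4,8.5],
    [0,0,0,0,0,4,8.5],
    [0,0,0,0,0,2,8.5],
    [0,0,0,0,0,0,8.5],
    [0,0,0,0,0,0,6.5],
    [0,0,0,0,0,0,5],
    [0,0,0,0,0,0,4],
    [0,0,0,0,0,0,4],
    [0,0,0,0,0,0,4]
  ]
}}

```text
t: 16.55
tool_pos: [460.8, -98.8, 93.7]
ee_rot: [2.22, 2.22, 0.004]
force: [-1.3, -0.7, 7.0]
width: 57.0
grasp_force: 63.5
```

```bash
python3 -c "
from h import *
go(659.7,44,240)"
```

```text
t 16.6 pos [460.8 -98.8  93.7] cm in tool axes [ 14.3  19.9 -14.6] turn deg [ 0.2  0.  -0. ] F [-1.3 -0.7  7. ] w 57.0 g 63.5
```

Request:
{"api": "send_rows", "payload": {
  "targets": [
    [0,0,0,0,0,-1,4],
    [0,0,0,0,0,-3,4],
    [0,0,0,0,0,-4,4],
    [0,0,0,0,0,-4,4],
    [0,0,0,0.3,0.4,-3,4],
    [0,0,0,1,1.5,0,4],
    [0,0,0,2,3,0,4],
    [0,0,0,2.2,3,0,4],
    [0,0,0,2.2,3,0,4],
    [0,0,0,2.2,3,0,4]
  ]
}}

```text
t: 17.55
tool_pos: [599.4, 2.7, 240.9]
ee_rot: [-2.219, -2.221, 0.002]
force: [-0.4, -0.4, -1.5]
width: 57.3
grasp_force: 64.7
```

Request:
{"api": "send_rows", "payload": {
  "targets": [
    [0,0,0,2.2,3,0,4],
    [0,0,0,1.5,2,0,4],
    [0,0,0,0.7,1,0,4],
    [0,0,0,0,0,0,4],
    [0,0,0,0,0,2,4],
    [0,0,0,0,0,4,4],
    [0,0,0,0,0,2,4],
    [0,0,0,0,0,1,4],
    [0,0,0,0,0,0,4],
    [0,0,0,0,0,0,4]
  ]
}}

```text
t: 18.55
tool_pos: [659.1, 44.0, 153.5]
ee_rot: [2.222, 2.22, 0.002]
force: [0.4, -0.3, -1.5]
width: 56.9
grasp_force: 64.7
```

```bash
python3 -c "
from h import *
go(659.7,44,113.7)"
```

```text
t 18.6 pos [659.1  44.  153.5] cm in tool axes [0.  0.1 4. ] turn deg [ 0.1 -0.  -0. ] F [ 0.4 -0.3 -1.5] w 56.9 g 64.7
```

Request:
{"api": "send_rows", "payload": {
  "targets": [
    [0,0,0,0,0,0.8,4],
    [0,0,0,0,0,1.2,4],
    [0,0,0,0,0,0.9,4],
    [0,0,0,0,0,0.5,4],
    [0,0,0,0,0,0.3,4],
    [0,0,0,0,0,0.1,4],
    [0,0,0,0,0,0.1,4],
    [0,0,0,0,0,0,4],
    [0,0,0,0,0,0,4]
  ]
}}

```text
t: 19.45
tool_pos: [658.5, 44.6, 113.9]
ee_rot: [-2.221, -2.221, -0.0]
force: [-3.6, -0.6, 4.9]
width: 57.1
grasp_force: 65.1
```

Request:
{"api": "send_rows", "payload": {
  "targets": [
    [0,0,0,0,0,0.1,4],
    [0,0,0,0,0,0,4],
    [0,0,0,0,0,0,4]
  ]
}}

```text
t: 19.75
tool_pos: [658.5, 44.6, 113.8]
ee_rot: [-2.221, -2.221, -0.001]
force: [-6.0, 0.1, 9.7]
width: 57.1
grasp_force: 65.9
```

Request:
{"api": "send_rows", "payload": {
  "targets": [
    [0,0,0,0,0,0,5.9],
    [0,0,0,0,0,0,6.5],
    [0,0,0,0,0,0,7.5],
    [0,0,0,0,0,0,8.5],
    [0,0,0,0,0,-1,8.5],
    [0,0,0,0,0,-4,8.5],
    [0,0,0,0,0,-4,8.5],
    [0,0,0,0,0,-3,8.5],
    [0,0,0,-1.1,-0.8,0,8.5],
    [0,0,0,-3,-1.5,0,8.5]
  ]
}}

```text
t: 20.75
tool_pos: [636.6, 6.8, 233.2]
ee_rot: [2.214, 2.228, 0.005]
force: [-0.2, -0.5, 0.1]
width: 85.1
grasp_force: 0.0
```

Request:
{"api": "send_rows", "payload": {
  "targets": [
    [0,0,0,-4,-2.5,0,8.5],
    [0,0,0,-4,-2.5,0,8.5],
    [0,0,0,-4,-2.5,0,8.5],
    [0,0,0,-4,-2.5,0,8.5],
    [0,0,0,-4,-2.5,0,8.5],
    [0,0,0,-4,-2.5,0,8.5],
    [0,0,0,-2,-1,0,8.5],
    [0,0,0,0,0,0,8.5],
    [0,0,0,0,0,0,8.5]
  ]
}}

```text
t: 21.65
tool_pos: [475.3, -256.3, 232.1]
ee_rot: [-2.222, -2.22, -0.001]
force: [0.3, 0.1, -0.1]
width: 85.6
grasp_force: 0.0
```

```bash
python3 -c "
from h import *
go(475.5,-256,106)
h,f=wrist()
for u,a,s in blobs((h[...,1]<40)&(h[...,2]>180),800):print(u,a,s,f(u,130))"
```

```text
t 21.6 pos [ 475.3 -256.3  232.1] cm in tool axes [ 0.   0.  12.6] turn deg [-0.  -0.  -0.1] F [ 0.3  0.1 -0.1] w 85.6 g 0.0
[573.6  36. ] 2790 [545   5  58  63] [ 627.2 -151.9]
[319.1 203.6] 5312 [278 164  84  80] [ 476.5 -255.6]
```

Request:
{"api": "send_rows", "payload": {
  "targets": [
    [0,0,0,0.1,0.1,2,8.5],
    [0,0,0,0,0,4,8.5],
    [0,0,0,0,0,4,8.5],
    [0,0,0,0,0,2,8.5],
    [0,0,0,0,0,0.5,8.5],
    [0,0,0,0,0,0,6.5],
    [0,0,0,0,0,0,5],
    [0,0,0,0,0,0,4],
    [0,0,0,0,0,0,4],
    [0,0,0,0,0,0,4]
  ]
}}

```text
t: 22.7
tool_pos: [477.4, -255.5, 108.6]
ee_rot: [2.22, 2.221, 0.002]
force: [-1.0, 0.1, 7.5]
width: 57.1
grasp_force: 63.7
```

```bash
python3 -c "
from h import *
go(663.3,138.6,290)"
```

```text
t 22.7 pos [ 477.4 -255.5  108.6] cm in tool axes [ 39.4  18.6 -18.1] turn deg [ 0.1 -0.   0. ] F [-1.   0.1  7.5] w 57.1 g 63.7
```

Request:
{"api": "send_rows", "payload": {
  "targets": [
    [0,0,0,0,0,-1,4],
    [0,0,0,0,0,-3,4],
    [0,0,0,0,0,-4,4],
    [0,0,0,0,0,-4,4],
    [0,0,0,0,0,-4,4],
    [0,0,0,0.4,0.2,-2,4],
    [0,0,0,1.5,0.8,0,4],
    [0,0,0,2.5,1.2,0,4],
    [0,0,0,3.2,1.5,0,4],
    [0,0,0,3.2,1.5,0,4]
  ]
}}

```text
t: 23.7
tool_pos: [528.5, -146.5, 287.5]
ee_rot: [-2.223, -2.22, -0.001]
force: [-0.2, 1.1, -4.0]
width: 57.0
grasp_force: 65.2
```

Request:
{"api": "send_rows", "payload": {
  "targets": [
    [0,0,0,3.2,1.5,0,4],
    [0,0,0,3.2,1.5,0,4],
    [0,0,0,3.2,1.5,0,4],
    [0,0,0,3.2,1.5,0,4],
    [0,0,0,3.2,1.5,0,4],
    [0,0,0,3.2,1.5,0,4],
    [0,0,0,3.2,1.5,0,4],
    [0,0,0,3.2,1.5,0,4],
    [0,0,0,2,0.9,0,4],
    [0,0,0,1,0.5,0,4]
  ]
}}

```text
t: 24.7
tool_pos: [662.5, 142.0, 286.5]
ee_rot: [-2.216, -2.225, 0.001]
force: [0.3, -0.3, -4.1]
width: 56.9
grasp_force: 65.2
```

Request:
{"api": "send_rows", "payload": {
  "targets": [
    [0,0,0,0,0,0,4],
    [0,0,0,0,0,1.5,4],
    [0,0,0,0,0,3,4],
    [0,0,0,0,0,3,4],
    [0,0,0,0,0,2,4],
    [0,0,0,0,0,1,4],
    [0,0,0,0,0,0,4],
    [0,0,0,0,0,0,4]
  ]
}}

```text
t: 25.5
tool_pos: [663.2, 137.7, 183.2]
ee_rot: [2.222, 2.219, 0.002]
force: [-0.2, 0.9, -3.9]
width: 56.9
grasp_force: 65.2
```

```bash
python3 -c "
from h import *
go(663.3,138.6,128.6)"
```

```text
t 25.5 pos [663.2 137.7 183.2] cm in tool axes [0.1 0.  5.5] turn deg [ 0.1  0.  -0.1] F [-0.2  0.9 -3.9] w 56.9 g 65.2
```

Request:
{"api": "send_rows", "payload": {
  "targets": [
    [0,0,0,0.1,0,1,4],
    [0,0,0,0,0,1.5,4],
    [0,0,0,0,0,1.2,4],
    [0,0,0,0,0,0.8,4],
    [0,0,0,0,0,0.4,4],
    [0,0,0,0,0,0.2,4],
    [0,0,0,0,0,0.1,4],
    [0,0,0,0,0,0.1,4],
    [0,0,0,0,0,0,4],
    [0,0,0,0,0,0,4]
  ]
}}

```text
t: 26.5
tool_pos: [662.8, 139.8, 129.6]
ee_rot: [2.221, 2.222, 0.001]
force: [-0.9, -0.3, -3.7]
width: 56.7
grasp_force: 65.2
```

Request:
{"api": "send_rows", "payload": {
  "targets": [
    [0,0,0,0,0,0.1,4],
    [0,0,0,0,0,0,4],
    [0,0,0,0,0,0,4]
  ]
}}

```text
t: 26.8
tool_pos: [662.9, 139.7, 128.8]
ee_rot: [2.221, 2.221, 0.001]
force: [-0.7, -0.5, -0.5]
width: 56.6
grasp_force: 65.5
```

Force has dropped, so the tin is touching. Release, lift, back off toward the robot and look.

Request:
{"api": "send_rows", "payload": {
  "targets": [
    [0,0,0,0,0,0,5.9],
    [0,0,0,0,0,0,6.5],
    [0,0,0,0,0,0,7.5],
    [0,0,0,0,0,0,8.5],
    [0,0,0,0,0,-1,8.5],
    [0,0,0,0,0,-4,8.5],
    [0,0,0,0,0,-4,8.5],
    [0,0,0,0,0,-4,8.5],
    [0,0,0,0,-1,-2,8.5],
    [0,0,0,0,-2,0,8.5]
  ]
}}

```text
t: 27.8
tool_pos: [635.3, 139.2, 283.4]
ee_rot: [2.219, 2.217, 0.012]
force: [-0.0, 0.0, -0.2]
width: 85.4
grasp_force: 0.0
```

Request:
{"api": "send_rows", "payload": {
  "targets": [
    [0,0,0,0,-4,0,8.5],
    [0,0,0,0,-4,0,8.5],
    [0,0,0,0,-4,0,8.5],
    [0,0,0,0,-4,0,8.5],
    [0,0,0,0,-1,0,8.5],
    [0,0,0,0,0,0,8.5],
    [0,0,0,0,0,0,8.5]
  ]
}}

```text
t: 28.5
tool_pos: [464.0, 139.8, 279.2]
ee_rot: [2.221, 2.221, 0.004]
force: [-0.3, -0.3, 0.3]
width: 85.1
grasp_force: 0.0
```

```bash
python3 - <<'E'
from h import *
im={}
for n in("top","scene"):
    im[n]=ctrl.camera(n);cv2.imwrite(f"pics/{n}1.png",im[n][:,:,::-1])
hsv=cv2.cvtColor(im["top"],cv2.COLOR_RGB2HSV)
w=(hsv[...,1]<40)&(hsv[...,2]>225);w[:110]=0;w[220:]=0
for c,a,s in blobs(w):print(c,a,s,[cast("top",c,h+20)[:2] for h in(130,110,90,70)])
print(M)
E
```

```text
[266.2 157.8] 805 [250 142  34  32] [array([658. , 134.8]), array([661.3, 136.6]), array([664.6, 138.4]), array([667.8, 140.2])]
[224.9 162.9] 281 [215 147  19  27] [array([647.8, 210.7]), array([650.8, 214.3]), array([653.9, 217.9]), array([656.9, 221.5])]
[315. 161.] 342 [305 151  21  21] [array([652.8,  44.2]), array([656. ,  43.9]), array([659.2,  43.6]), array([662.3,  43.2])]
[364.  163.8] 302 [355 155  19  19] [array([648.4, -47.1]), array([651.4, -49.6]), array([654.5, -52. ]), array([657.5, -54.5])]
[453.8 171.9] 120 [445 154  27  33] [array([ 634.5, -215.4]), array([ 637.3, -221.8]), array([ 640. , -228.3]), array([ 642.7, -234.7])]
[410. 167.] 296 [401 158  19  19] [array([ 643.2, -133.1]), array([ 646.1, -137.6]), array([ 649. , -142.1]), array([ 652. , -146.6])]
[(662.1, 137.6), (658.5, 43.0), (654.9, -51.8), (651.4, -146.6)]
```

View pics/scene1.png

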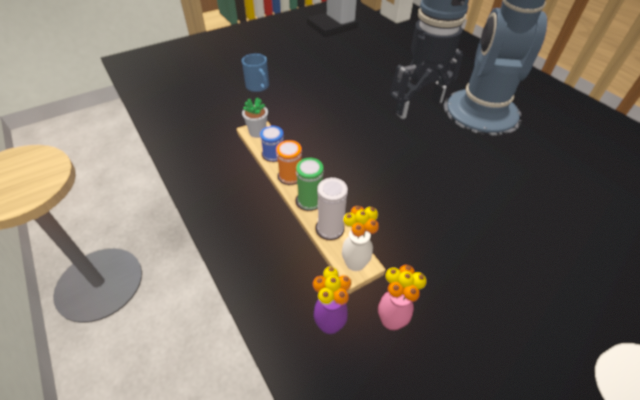

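View pics/top1.png

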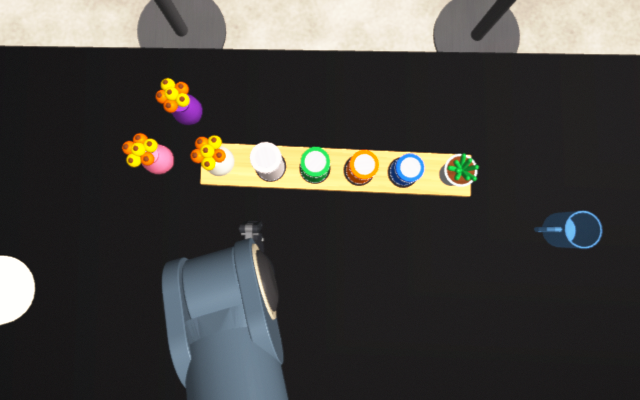

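The order is right, all four tins stand upright, and the vase and plant have not moved. Top-view readings are within 1 mm for blue and orange, but suggest green is about 2.5 mm off and white about 5 mm. I'll check those two from the wrist camera.

Request:
{"api": "send_rows", "payload": {
  "targets": [
    [0,0,0,0,2,0,8.5],
    [0,0,0,0,4,0,8.5],
    [0,0,0,-1,4,0,8.5],
    [0,0,0,-2,4,0,8.5],
    [0,0,0,-2,4,0,8.5],
    [0,0,0,-1,1.6,0,8.5],
    [0,0,0,0,0,0,8.5],
    [0,0,0,0,0,0,8.5]
  ]
}}

```text
t: 29.4
tool_pos: [658.9, 79.4, 277.2]
ee_rot: [-2.222, -2.22, 0.003]
force: [-0.1, -0.2, 0.4]
width: 85.2
grasp_force: 0.0
```

```bash
python3 - <<'E'
from h import *
h,f=wrist("w2")
for u,a,s in blobs((h[...,1]<40)&(h[...,2]>180),600):print(u,a,s,f(u,150),f(u,130))
E
```

```text
[328.5  10.6] 1241 [298   0  62  27] [666.1 202.8] [666.6 207.1]
[564.1 146.8] 6523 [529   0  76 319] [835.8 114.6] [850.1 111.8]
[322.  111.9] 5372 [282  70  81  84] [662.  139.1] [662.1 138.3]
[317.  227.2] 1698 [294 205  48  45] [658.3  53. ] [658.1  45.1]
[315.9 313.1] 1148 [296 296  41  36] [657.1 -23.3] [656.9 -37.4]
```

View pics/w2.png

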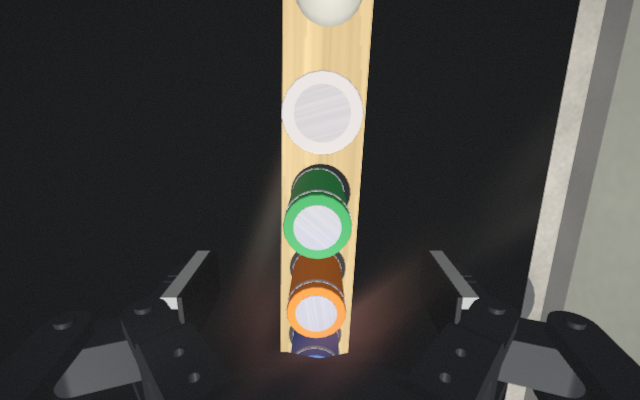

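Wrist view: the white lid at (322,112) casts to (662,139) and green (317,227) to (658,45), so both are within about 3 mm of their mark centres. All the tins stand upright and the gripper is clear of everything. Handing in.

```bash
python3 -c "
from station import ctrl
print(ctrl.close_job())"
```

```text
the job is handed in; nothing more can be done
None
```

The job is handed in: white, green, orange and blue stand upright on marks 1 to 4 from the vase to the succulent, each within about 3 mm of centre by the wrist camera (the top view put white about 5 mm off), finished at about 29 s of the 96 s allowed.

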